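# Fit the handle bar to the screw press

### The job

Get the little screw press ready for use: take the long steel bar from the wooden cradle and slide it endwise through the sleeve on top of the press, until it sticks out about equally on both sides, then let go. Leave the short bar where it lies.

Things in the scene. Friction and masses are not known exactly. Their poses are not given: they have to be found in the camera images.
- long_bar_mid (a point): Long bar: plain round steel bar, 320 mm long, 16 mm thick, about 0.16 kg, ends alike. Point: its centre, on its axis; its y axis runs along it (any roll about it). Starts level in one row of the cradle, axis 59 mm above the table. To push it home without regrasping, hold it 70 to 85 mm behind its middle, on the side away from the press.
- sleeve (a point): Fixed dark steel tube lying level on top of the green screw press, 80 mm long, open at both ends, bore 34 mm, flaring over the last 16 mm to 52 mm at the mouths (60 mm outside). Point: middle of the bore, 215 mm above the table; y along the bore, z up. Either end will do. The rest of the press is lower: posts and beam up to 164 mm high, base 150 mm along y, 210 mm across, 26 mm high.
- short_bar_mid (a point): Short bar, a bystander: same steel, 16 mm thick but 180 mm long, lying parallel to the long bar in the other row of the cradle, 90 mm beside it; the rows may be either way round. Point: its centre, on its axis; its y axis runs along it.
- cradle: Low fixed wooden cradle with two rows of V notches, 90 mm apart, for the bars, which lie along its y axis. Point: centre of its underside. Base 170 mm (x) by 110 mm (y), 18 mm high; two notched ribs, 61 mm high, 34 to 46 mm either side of the middle along y. Beyond the base the bars overhang freely.

How it is judged:
By the outcome, as a careful person would: the job done as asked, in the order asked, and still so for the second after the job is handed in, with the robot touching nothing.
It also fails if it takes over 48 s, if anything falls off the work surface, if the arm or the gripper's body presses on something with over 40 N, if the wrist force passes 120 N, or if a joint passes its speed limit or range.

### The arm

A 7-joint arm with a two-finger parallel gripper is mounted at the origin on the work surface. World frame = base frame: x ahead of the robot, y to its left, z up, the work surface at z = 0. Lengths are in m, angles in rad, forces in N, time in s.
With the tool pointing down it reaches from about 0.4 to 0.85 m from the base axis. Payload 10.4 kg.
Tool frame: the origin (TCP) lies midway between the tips of the shut fingers; the grasp point (between the pads) lies 19 mm behind it; z points along the fingers, y is the line along which they close (so a half turn about z gives the same grasp; the last joint's range is limited). The gripper opens to 87 mm and grips with 3 to 60 N. Pads are 19 mm wide; open, the fingers measure 117 mm over their backs; the gripper's body (75 mm by 190 mm) begins 51 mm behind the grasp point.
Start: joints at [1.304, 0.332, -0.065, 1.46, 0.022, 1.35, -0.088], TCP at [0.151, -0.607, 0.194] pointing down, gripper open.
Joint ranges: [-2.6, 2.6], [-0.5, 2.12], [-1.47, 1.34], [0.16, 2.42], [-1.27, 4.41], [0.06, 2.06], [-2.6, 2.6]. Speed limits (rad/s): [2.22, 2.22, 2.79, 2.79, 3.14, 3.14, 3.14].

### API

Orientations are given as a unit quaternion [x, y, z, w].
In Python, from bench import sensors, eyes, order gives the robot as it stands.
- The arm moves only by the tool arm_command, never from a script. Its argument "steps" is a list of rows, each an object with "rot": the turn, a rotation vector about the world's x, y, z in degrees, a list of three; "slide": the shift along the world's x, y, z in m, a list of three; "grip": the opening, from 0 (shut) to 1 (fully open). A call has exactly 8 rows; each row shifts and turns the commanded pose from where the row before left it; what a row does not reach is not made up. A row lasts 1/8 s, in which the tool goes at most 62.5 mm and 10.7 degrees, less where a joint would pass 70% of its speed; a pose out of reach is approached as far as the arm can. A call with a gripper value outside its range is refused whole. The fingers move at their own pace and stop on an object; "newtons" is the grip in N (left out, the last holds). Time passes only in rows, so rows that do not move let the fingers close, or fill a call up. It gives the time, the measured TCP pose, the force, the opening and the grip force at its end, in the units of the state.
- sensors.read_state(): the state, without advancing time (a new reading comes with each control period).
- eyes.camera(name): name is "side" or "top"; returns a dict with "pixels" (420x560x3 uint8, red, green, blue), "intrinsics" (3x3 intrinsics, pixels), "pose" (4x4, takes a point from camera to world coordinates). Camera axes: x right, y down, z forward; pixel columns grow to the right and rows downward; lengths in m; the calibration is good to about 2 mm. A picture is of the moment at which its call begins. There is no depth.
- order.close_job(): hands the job in; it is judged then, once.
Trained networks look in a picture, given as the dict that the camera call returned (one of the last four; its "shot" number tells which), for a name from the list of things; names that differ only in an ending like _2 or _b are one class to them, and where a whole thing is asked for, a point or a joint stands for the part that bears it (a point fixed in the world has none). Each returns a list of dicts, best first, with "conf" (0 to 1); they miss things now and then, are a little off and sometimes report something else, mostly with a low value. They report only what shows in the picture. A call takes as long as a camera call.
- eyes.look_for(name, picture): "bbox" ([left, top, right, bottom] in pixels, round what is visible of it).
The state is a dict: "time": time; "joint_positions": joint angles; "joint_vel": joint speeds; "joint_torque": joint torques, N m; "ee_pos": TCP position; "eef_rot": TCP orientation; "ft_force": force on the tool from outside, world axes, zero at the start; "torque": the same for the moment, N m; "width": finger opening in m; "grip_force": force on a finger pad.
Only numpy, scipy, OpenCV 4.12 (cv2) and the standard library are available. Lean on these libraries where they do the work, as an engineer would, in place of code of your own. Each camera call takes 0.05 s, during which the arm holds its last target. There are 200 camera calls.

## Working session

There is one attempt and no reset: what is moved stays moved. The work goes in short steps, Python scripts to look and compute and a tool call to move; the robot and the scene stay as the last step left them, time stands still between calls to the robot, and variables do not carry over. Pictures are saved under pics/ and viewed, at most 10 in all, crops included, and the job is handed in when it is done.

Besides the shell and the picture viewer there is one more tool, called after "Emit:" in YAML: its name, and indented under it one key for each argument. arm_command: Moves the arm, as the interface text tells. Its arguments: {"type":"object","properties":{"steps":{"type":"array","items":{"type":"object","properties":{"rot":{"type":"array","items":{"type":"number"}},"slide":{"type":"array","items":{"type":"number"}},"grip":{"type":"number"}}}},"newtons":{"type":"number"}},"required":["steps"]}

```bash
mkdir -p pics; python3 - <<'E'
from bench import sensors, eyes
import cv2,numpy as np
s=sensors.read_state();print(s['time'],s['ee_pos'],s['eef_rot'],s['width'])
for n in('side','top'):
    p=eyes.camera(n);cv2.imwrite(f'pics/{n}0.png',p['pixels'][:,:,::-1])
    print(n,p['intrinsics'],np.round(p['pose'],4).tolist())
    for k in('long_bar_mid','sleeve','short_bar_mid','cradle'):
        print(k,[(np.round(d['bbox']).tolist(),round(d['conf'],2)) for d in eyes.look_for(k,p)][:3])
E
```

```text
0.0 [ 0.15076134 -0.60609334  0.19333703] [ 9.92576794e-01  1.21617350e-01 -1.24837662e-04 -7.15577790e-04] 0.08698075619561041
side [[527.47970382   0.         273.14572564]
 [  0.         527.47970382 205.38528851]
 [  0.           0.           1.        ]] [[-0.7275, -0.5086, 0.4605, 0.0655], [-0.686, 0.5534, -0.4724, 0.4923], [-0.0145, -0.6596, -0.7515, 0.9449], [0.0, 0.0, 0.0, 1.0]]
long_bar_mid [([161.0, 238.0, 265.0, 358.0], 0.79)]
sleeve [([298.0, 114.0, 410.0, 248.0], 0.73)]
short_bar_mid [([150.0, 240.0, 214.0, 305.0], 0.89)]
cradle [([155.0, 252.0, 252.0, 340.0], 0.55)]
top [[401.42390053   0.         286.66095263]
 [  0.         401.42390053 207.94971968]
 [  0.           0.           1.        ]] [[0.003, -0.9851, 0.1719, 0.4314], [-0.9993, -0.0094, -0.0368, 0.0168], [0.0379, -0.1717, -0.9844, 0.8537], [0.0, 0.0, 0.0, 1.0]]
long_bar_mid [([112.0, 212.0, 273.0, 239.0], 0.77)]
sleeve [([342.0, 180.0, 450.0, 299.0], 0.7)]
short_bar_mid [([142.0, 176.0, 232.0, 191.0], 0.97)]
cradle [([165.0, 164.0, 225.0, 252.0], 0.83)]
```

View pics/top0.png

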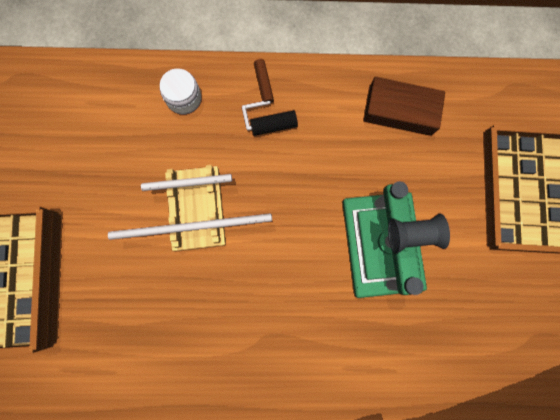

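View pics/side0.png

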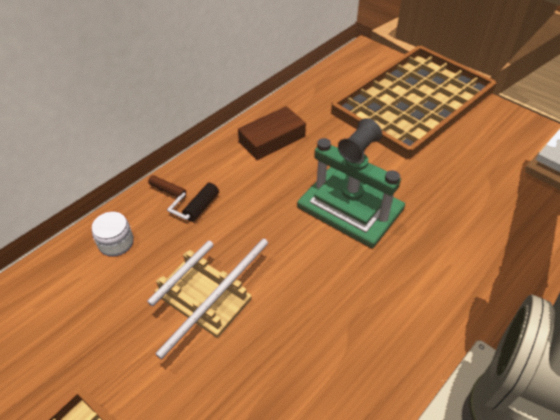

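The top view shows the long bar running from (109,236) to (271,217). The short bar is at (143-231, 177-190), and the dark sleeve spans about (390-448, 232). In the side view the sleeve is at about (342-380, 120-158) and the long bar runs (161,352) to (266,241). I'll fit silhouettes in both views.

```bash
cat > h.py <<'E'
import cv2,numpy as np
from bench import eyes,sensors
from scipy.optimize import minimize
def proj(p,X):
    T=np.linalg.inv(p['pose']);c=X@T[:3,:3].T+T[:3,3];q=c@p['intrinsics'].T;return q[:,:2]/q[:,2:]
def rings(mid,yaw,prof,pitch=0):
    # y axis direction at yaw (deg) from world y; prof list of (s,r)
    a=np.radians(yaw);d=np.array([-np.sin(a),np.cos(a),0]);u=np.array([np.cos(a),np.sin(a),0]);w=np.array([0,0,1.])
    t=np.linspace(0,2*np.pi,40)[:,None]
    return [mid+s*d+r*(np.cos(t)*u+np.sin(t)*w) for s,r in prof]
def render(p,mid,yaw,prof,S=4):
    m=np.zeros((420*S,560*S),np.uint8);R=rings(np.asarray(mid,float),yaw,prof)
    for A,B in zip(R[:-1],R[1:]):
        h=cv2.convexHull((((proj(p,np.vstack([A,B]))+.5)*S)).astype(np.float32))
        cv2.fillConvexPoly(m,np.round(h).astype(np.int32),255)
    return cv2.resize(m,(560,420),interpolation=cv2.INTER_AREA)/255.
SL=[(-.04,.03),(-.024,.021),(.024,.021),(.04,.03)]
BAR=[(-.16,.008),(.16,.008)]
def fit(pics,masks,z,prof,x0):
    f=lambda v:sum(np.abs(render(p,[v[0],v[1],z],v[2],prof)-m).sum()/m.sum() for p,m in zip(pics,masks))
    r=minimize(f,x0,method='Nelder-Mead',options=dict(initial_simplex=np.array(x0)+np.array([[0,0,0],[.02,0,0],[0,.02,0],[0,0,8]]),xatol=1e-4,fatol=1e-4))
    return r.x,r.fun
def biggest(m,box):
    k=np.zeros_like(m);l,t,r,b=box;k[t:b,l:r]=m[t:b,l:r]
    n,L,st,_=cv2.connectedComponentsWithStats(k);return (L==1+np.argmax(st[1:,4])).astype(float)
E
cat > m.py <<'E'
from h import *
P=[eyes.camera('top'),eyes.camera('side')]
bx={'sl':[(386,205,452,260),(335,116,385,162)],'bar':[(104,208,276,242),(155,234,270,360)]}
M={'sl':[],'bar':[]}
for i,p in enumerate(P):
    h=p['pixels'].astype(int);mx=h.max(2);mn=h.min(2)
    M['sl'].append(biggest(((mx<85)&(mx-mn<22)).astype(np.uint8),bx['sl'][i]))
    M['bar'].append(biggest(((mn>105)&(mx-mn<45)).astype(np.uint8),bx['bar'][i]))
for k,z,pr,x0 in(('sl',.215,SL,[.41,-.25,8]),('bar',.059,BAR,[.41,.2,-7])):
    for idx in([0,1],[0],[1]):
        v,f=fit([P[i] for i in idx],[M[k][i] for i in idx],z,pr,x0);print(k,idx,np.round(v,4),round(f,3),[int(M[k][i].sum()) for i in idx])
        if len(idx)==2:
            V=[]
            for i in(0,1):
                o=P[i]['pixels'][:,:,::-1].copy();
                e=(render(P[i],[v[0],v[1],z],v[2],pr)>.5).astype(np.uint8)
                c,_=cv2.findContours(e,0,2);c2,_=cv2.findContours(M[k][i].astype(np.uint8),0,2)
                l,t,r,b=bx[k][i];l-=8;t-=8;r+=8;b+=8
                o=cv2.resize(o[t:b,l:r],None,fx=3,fy=3)
                for cc,col in((c2,(0,255,255)),(c,(0,0,255))):cv2.polylines(o,[(q-[l,t])*3+1 for q in cc],True,col)
                V.append(o[:300,:390])
            W=np.zeros((300,790,3),np.uint8)
            W[:V[0].shape[0],:V[0].shape[1]]=V[0];W[:V[1].shape[0],395:395+V[1].shape[1]]=V[1]
            cv2.imwrite(f'pics/f_{k}.png',W)
E
python3 m.py
```

```text
sl [0, 1] [ 0.5044 -0.2169  8.068 ] 0.789 [1510, 779]
sl [0] [ 0.5045 -0.2166  8.0374] 0.28 [1510]
sl [1] [ 0.9466 -0.8578  7.5866] 1.0 [779]
bar [0, 1] [  1.09    -0.957  121.2963] 2.0 [1252, 1185]
bar [0] [0.5325 0.1753 7.2875] 0.105 [1252]
bar [1] [  1.09    -0.957  121.2963] 1.0 [1185]
```

View pics/f_sl.png

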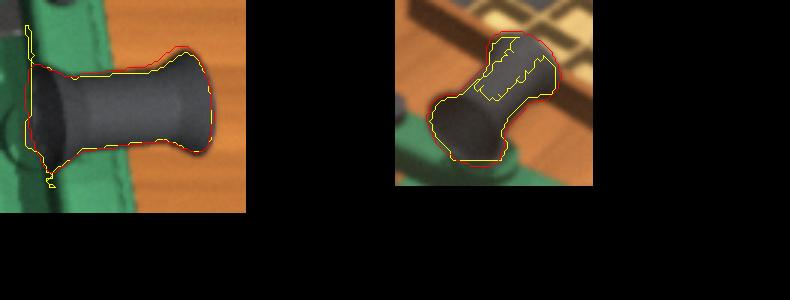

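The sleeve outline matches the model in both views: centre (0.504, -0.217), yaw 8.1°. The bar fit needs a better starting guess, so I'll redo it.

```bash
sed -i 's/\[.41,.2,-7\]/[.532,.175,7]/; s/\[.41,-.25,8\]/[.504,-.217,8]/' m.py; python3 m.py
```

```text
sl [0, 1] [ 0.5041 -0.2171  8.0398] 0.773 [1503, 786]
sl [0] [ 0.5031 -0.2171  5.8617] 0.275 [1503]
sl [1] [ 0.5034 -0.2163 10.5513] 0.478 [786]
bar [0, 1] [0.5329 0.1759 7.0777] 0.316 [1251, 1187]
bar [0] [0.5317 0.178  7.2035] 0.113 [1251]
bar [1] [0.534  0.1789 7.0702] 0.125 [1187]
```

Emit:
arm_command:
  steps:
    - {"slide":[0,0,0.05],"rot":[0,0,0],"grip":1}
    - {"slide":[0,0,0.05],"rot":[0,0,0],"grip":1}
    - {"slide":[0,0,0.05],"rot":[0,0,0],"grip":1}
    - {"slide":[0.04,0.02,0.03],"rot":[0,0,5],"grip":1}
    - {"slide":[0.04,0.02,0],"rot":[0,0,5],"grip":1}
    - {"slide":[0.04,0.03,0],"rot":[0,0,5],"grip":1}
    - {"slide":[0.04,0.03,0],"rot":[0,0,5],"grip":1}
    - {"slide":[0.04,0.04,0],"rot":[0,0,5],"grip":1}

```text
time: 1.7
ee_pos: [0.3519, -0.4657, 0.3739]
eef_rot: [0.942, 0.335, -0.0, 0.0]
ft_force: [1.8, 0.3, 0.3]
width: 0.0869
grip_force: 0.0
```

Emit:
arm_command:
  steps:
    - {"slide":[0.01,0.045,0],"rot":[0,0,5],"grip":1}
    - {"slide":[0.01,0.045,0],"rot":[0,0,5],"grip":1}
    - {"slide":[0.01,0.045,0],"rot":[0,0,5],"grip":1}
    - {"slide":[0.01,0.045,0],"rot":[0,0,5],"grip":1}
    - {"slide":[0.01,0.045,0],"rot":[0,0,5],"grip":1}
    - {"slide":[0.01,0.045,0],"rot":[0,0,5],"grip":1}
    - {"slide":[0.01,0.045,0],"rot":[0,0,5],"grip":1}
    - {"slide":[0.01,0.045,0],"rot":[0,0,5],"grip":1}

```text
time: 2.7
ee_pos: [0.431, -0.105, 0.3744]
eef_rot: [0.771, 0.637, 0.0, 0.0]
ft_force: [0.3, 0.1, -0.0]
width: 0.0872
grip_force: 0.0
```

Emit:
arm_command:
  steps:
    - {"slide":[0.011,0.045,-0.02],"rot":[0,0,3],"grip":1}
    - {"slide":[0.011,0.045,-0.02],"rot":[0,0,3],"grip":1}
    - {"slide":[0.011,0.045,-0.02],"rot":[0,0,3],"grip":1}
    - {"slide":[0.011,0.045,-0.02],"rot":[0,0,3],"grip":1}
    - {"slide":[0.011,0.045,-0.03],"rot":[0,0,3],"grip":1}
    - {"slide":[0.011,0.045,-0.03],"rot":[0,0,3],"grip":1}
    - {"slide":[0.011,0.045,-0.03],"rot":[0,0,0],"grip":1}
    - {"slide":[0.011,0.045,-0.03],"rot":[0,0,0],"grip":1}

```text
time: 3.7
ee_pos: [0.5195, 0.2546, 0.1733]
eef_rot: [0.663, 0.748, 0.0, 0.0]
ft_force: [1.0, -0.5, 0.9]
width: 0.0872
grip_force: 0.0
```

Emit:
arm_command:
  steps:
    - {"slide":[0.004,-0.001,-0.03],"rot":[0,0,0.2],"grip":1}
    - {"slide":[0,0,-0.03],"rot":[0,0,0],"grip":1}
    - {"slide":[0,0,-0.03],"rot":[0,0,0],"grip":1}
    - {"slide":[0,0,-0.02],"rot":[0,0,0],"grip":1}
    - {"slide":[0,0,-0.015],"rot":[0,0,0],"grip":1}
    - {"slide":[0,0,-0.008],"rot":[0,0,0],"grip":1}
    - {"slide":[0,0,0],"rot":[0,0,0],"grip":1}
    - {"slide":[0,0,0],"rot":[0,0,0],"grip":1}

```text
time: 4.7
ee_pos: [0.5234, 0.2528, 0.0419]
eef_rot: [0.662, 0.75, 0.001, 0.0]
ft_force: [-0.1, -0.3, 0.7]
width: 0.0866
grip_force: 0.0
```

```bash
python3 - <<'E'
from h import *
s=sensors.read_state();print(s['ee_pos'],s['eef_rot'],s['ft_force'])
V=[]
for n,(l,t) in(('top',(60,150)),('side',(110,180))):
    V.append(cv2.resize(eyes.camera(n)['pixels'][t:t+180,l:l+230,::-1],(396,310)))
cv2.imwrite('pics/g1.png',np.hstack(V))
E
```

```text
[0.5233549  0.25276746 0.04194556] [6.61521531e-01 7.49925910e-01 5.66735742e-04 2.68333256e-04] [-0.12847901 -0.34982293  0.71953157]
```

View pics/g1.png

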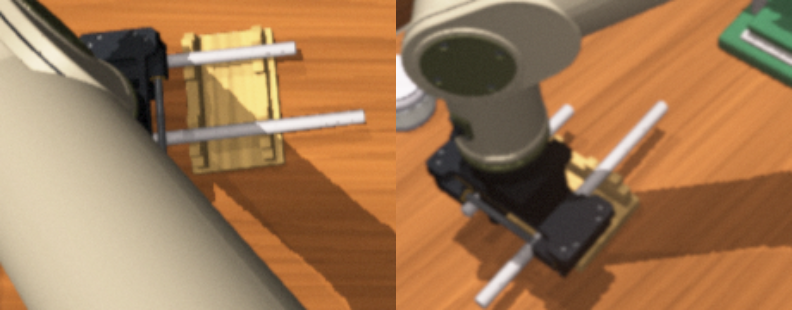

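The gripper straddles the long bar just behind the cradle, at about crop (160,135) in the top view, and is clear of the short bar's level. I'll close now.

Emit:
arm_command:
  newtons: 55
  steps:
    - {"slide":[0,0,-0.002],"rot":[0,0,0],"grip":0}
    - {"slide":[0,0,0],"rot":[0,0,0],"grip":0}
    - {"slide":[0,0,0],"rot":[0,0,0],"grip":0}
    - {"slide":[0,0,0],"rot":[0,0,0],"grip":0}
    - {"slide":[0,0,0],"rot":[0,0,0],"grip":0}
    - {"slide":[0,0,0],"rot":[0,0,0],"grip":0}
    - {"slide":[0,0,0],"rot":[0,0,0],"grip":0}
    - {"slide":[0,0,0],"rot":[0,0,0],"grip":0}

```text
time: 5.8
ee_pos: [0.5229, 0.2525, 0.0392]
eef_rot: [0.662, 0.75, 0.0, 0.0]
ft_force: [0.4, -0.7, 0.5]
width: 0.0149
grip_force: 0.0
```

Emit:
arm_command:
  newtons: 55
  steps:
    - {"slide":[0,0,0],"rot":[0,0,0],"grip":0}
    - {"slide":[0,0,0],"rot":[0,0,0],"grip":0}
    - {"slide":[0,0,0],"rot":[0,0,0],"grip":0}
    - {"slide":[0,0,0],"rot":[0,0,0],"grip":0}
    - {"slide":[0,0,0],"rot":[0,0,0],"grip":0}
    - {"slide":[0,0,0],"rot":[0,0,0],"grip":0}
    - {"slide":[0,0,0],"rot":[0,0,0],"grip":0}
    - {"slide":[0,0,0],"rot":[0,0,0],"grip":0}

```text
time: 6.8
ee_pos: [0.5229, 0.2525, 0.0392]
eef_rot: [0.662, 0.75, 0.0, 0.0]
ft_force: [0.6, 0.6, 0.9]
width: 0.0005
grip_force: 0.6
```

The fingers shut on nothing, so I'll look before doing anything else.

```bash
python3 - <<'E'
from h import *
V=[]
for n,(l,t) in(('top',(60,150)),('side',(110,180))):
    V.append(cv2.resize(eyes.camera(n)['pixels'][t:t+180,l:l+230,::-1],(396,310)))
cv2.imwrite('pics/g2.png',np.hstack(V))
E
```

```text
(no output)
```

View pics/g2.png

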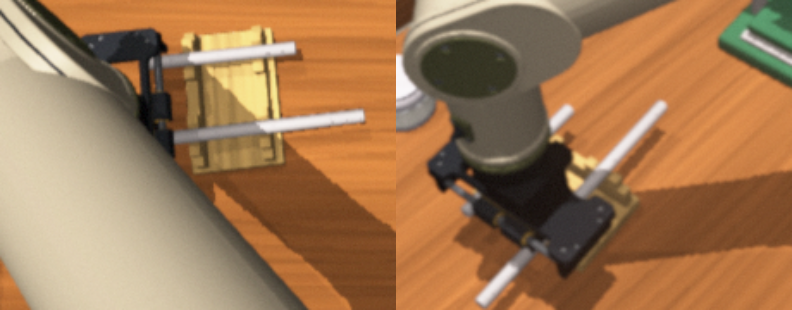

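```bash
python3 - <<'E'
from h import *
from scipy.spatial.transform import Rotation as R
s=sensors.read_state();T=np.array(s['ee_pos']);Q=R.from_quat(s['eef_rot']).as_matrix();print(np.round(Q,3).tolist(),T)
print(np.round(s['joint_positions'],3))
V=[]
for n,(l,t) in(('top',(60,130)),('side',(110,180))):
    p=eyes.camera(n);o=cv2.resize(p['pixels'][t:t+180,l:l+230,::-1],(690,540))
    def L(a,b,c):
        q=proj(p,np.array([a,b]));q=((q+.5-[l,t])*3).astype(int);cv2.line(o,tuple(map(int,q[0])),tuple(map(int,q[1])),c,1)
    g=lambda x,y,z:T+Q@[x,y,z]
    L(g(0,0,0),g(0,0,-.15),(0,0,255))
    B=[g(sx*.0375,sy*.095,-.07) for sx,sy in((-1,-1),(-1,1),(1,1),(1,-1))]
    for i in range(4):L(B[i],B[(i+1)%4],(255,255,0))
    a=np.radians(7.1);d=np.array([-np.sin(a),np.cos(a),0]);m=np.array([.533,.177,.059]);L(m-.16*d,m+.16*d,(0,255,0))
    V.append(cv2.resize(o,(400,313),interpolation=cv2.INTER_AREA) )
cv2.imwrite('pics/g3.png',np.hstack(V))
E
```

```text
[[-0.125, 0.992, 0.0], [0.992, 0.125, 0.0], [0.0, 0.0, -1.0]] [0.52291429 0.25249041 0.03920482]
[ 0.143  0.513 -0.843  1.718  0.423  1.103 -0.707]
```

View pics/g3.png

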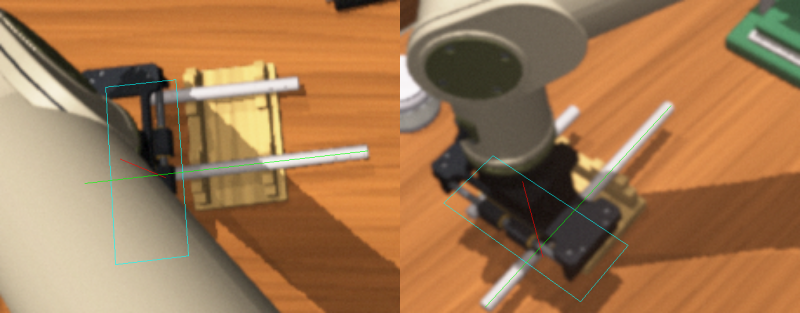

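```bash
python3 - <<'E'
from h import *
P=[eyes.camera('top'),eyes.camera('side')];M=[];bx=[(104,208,276,242),(155,234,270,360)]
for i,n in enumerate(('top','side')):
    h=cv2.imread(f'pics/{n}0.png').astype(int);mx=h.max(2);mn=h.min(2)
    M.append(biggest(((mn>105)&(mx-mn<45)).astype(np.uint8),bx[i]))
for z in(.02,.03,.04,.05,.059,.07,.08):
    v,f=fit(P,M,z,BAR,[.533,.177,7]);print(z,np.round(v,4),round(f,3))
o=P[1]['pixels'][255:345,150:270,::-1];cv2.imwrite('pics/z1.png',cv2.resize(o,None,fx=6,fy=6,interpolation=cv2.INTER_CUBIC))
E
```

```text
0.02 [0.5432 0.1817 8.4279] 1.817
0.03 [0.5401 0.1739 6.2117] 1.413
0.04 [0.5384 0.1735 6.4611] 1.003
0.05 [0.5359 0.1771 6.7624] 0.613
0.059 [0.5333 0.1764 7.0285] 0.302
0.07 [0.5301 0.1782 7.0358] 0.343
0.08 [0.5271 0.178  7.6305] 0.699
```

View pics/z1.png

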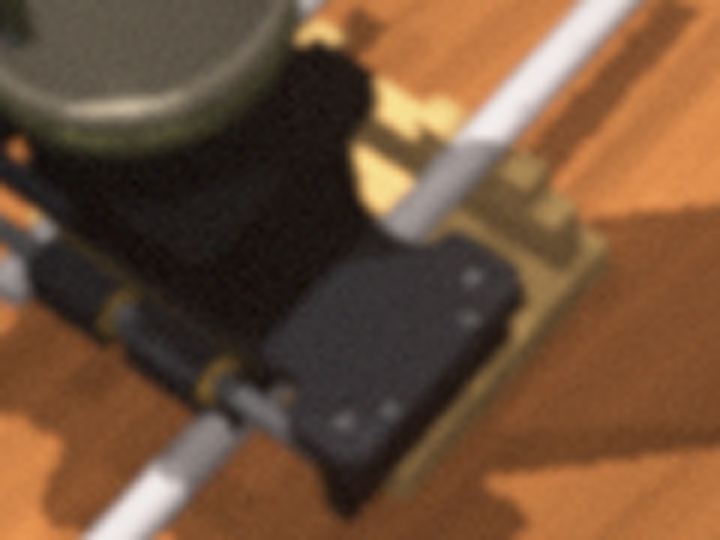

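```bash
python3 - <<'E'
from h import *
from scipy.spatial.transform import Rotation as R
s=sensors.read_state();T=np.array(s['ee_pos']);Q=R.from_quat(s['eef_rot']).as_matrix()
p=eyes.camera('side');K=p['intrinsics'];C=p['pose']
def ray(u,v,z):
    d=C[:3,:3]@np.linalg.solve(K,[u,v,1]);o=C[:3,3];return o+d*(z-o[2])/d[2]
for z in(.08,.1,.12,.14,.16,.18):
    print(z,[np.round(Q.T@(ray(150+a/6,255+b/6,z)-T),3)[:2].tolist() for a,b in((118,305),(400,400),(480,270),(290,425),(345,500))])
E
```

```text
0.08 [[0.004, 0.044], [-0.022, -0.049], [-0.072, -0.04], [0.004, -0.027], [0.013, -0.057]]
0.1 [[0.011, 0.034], [-0.015, -0.057], [-0.063, -0.049], [0.011, -0.036], [0.02, -0.065]]
0.12 [[0.018, 0.023], [-0.007, -0.066], [-0.055, -0.057], [0.018, -0.045], [0.026, -0.074]]
0.14 [[0.024, 0.012], [0.0, -0.075], [-0.046, -0.066], [0.024, -0.055], [0.033, -0.082]]
0.16 [[0.031, 0.001], [0.007, -0.083], [-0.038, -0.075], [0.031, -0.064], [0.039, -0.091]]
0.18 [[0.038, -0.01], [0.015, -0.092], [-0.029, -0.084], [0.038, -0.073], [0.046, -0.099]]
```

```bash
python3 - <<'E'
from h import *
from scipy.spatial.transform import Rotation as R
s=sensors.read_state();T=np.array(s['ee_pos']);Q=R.from_quat(s['eef_rot']).as_matrix()
P={n:eyes.camera(n) for n in('top','side')}
p=P['top'];K=p['intrinsics'];C=p['pose']
def ray(u,v,z):
    d=C[:3,:3]@np.linalg.solve(K,[u,v,1]);o=C[:3,3];return o+d*(z-o[2])/d[2]
for z in(.1,.12,.14,.16,.18,.2):
    print(z,[np.round(Q.T@(ray(60+a/1.739,130+b/1.739,z)-T),3)[:2].tolist() for a,b in((160,66),(84,72),(162,85),(95,92))])
o=p['pixels'][155:245,95:190,::-1];cv2.imwrite('pics/z2.png',cv2.resize(o,None,fx=6,fy=6,interpolation=cv2.INTER_CUBIC))
E
```

```text
0.1 [[-0.02, 0.114], [0.062, 0.116], [-0.021, 0.092], [0.052, 0.092]]
0.12 [[-0.025, 0.108], [0.055, 0.11], [-0.026, 0.087], [0.044, 0.087]]
0.14 [[-0.031, 0.101], [0.047, 0.104], [-0.031, 0.081], [0.037, 0.081]]
0.16 [[-0.036, 0.095], [0.04, 0.097], [-0.037, 0.075], [0.03, 0.075]]
0.18 [[-0.041, 0.089], [0.032, 0.091], [-0.042, 0.07], [0.022, 0.07]]
0.2 [[-0.047, 0.083], [0.024, 0.085], [-0.047, 0.064], [0.015, 0.064]]
```

View pics/z2.png

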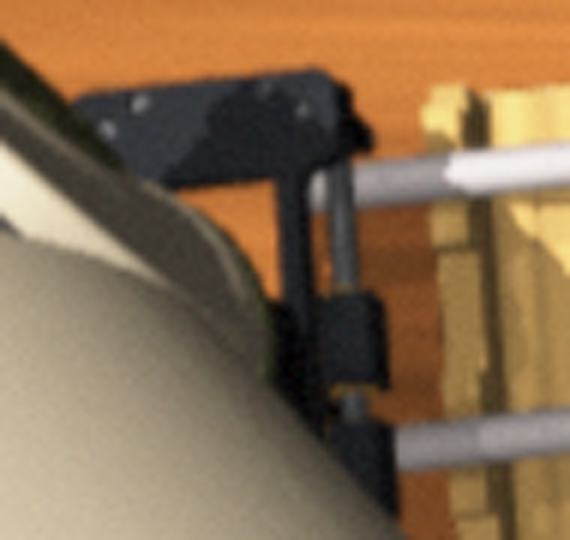

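Emit:
arm_command:
  newtons: 55
  steps:
    - {"slide":[0,0,0],"rot":[0,0,0],"grip":0}
    - {"slide":[0,0,0],"rot":[0,0,0],"grip":0}
    - {"slide":[0,0,0.003],"rot":[0,0,0],"grip":0}
    - {"slide":[0,0,0.003],"rot":[0,0,0],"grip":0}
    - {"slide":[0,0,0.003],"rot":[0,0,0],"grip":0}
    - {"slide":[0,0,0.003],"rot":[0,0,0],"grip":0}
    - {"slide":[0,0,0.003],"rot":[0,0,0],"grip":0}
    - {"slide":[0,0,0],"rot":[0,0,0],"grip":0}

```text
time: 8.25
ee_pos: [0.523, 0.2525, 0.0545]
eef_rot: [0.662, 0.75, 0.0, 0.0]
ft_force: [-0.2, 0.4, 0.4]
width: 0.0003
grip_force: 0.0
```

```bash
cat > endfit.py <<'E'
from h import *
# where does the visible front end of the bar lie now vs. start, in the side picture
s=sensors.read_state();print(s['time'],np.round(s['ee_pos'],4),s['width'],s['grip_force'],np.round(s['ft_force'],2),np.round(s['torque'],3))
h=eyes.camera('side')['pixels'].astype(int);h0=cv2.imread('pics/side0.png')[:,:,::-1].astype(int)
for g in(h0,h):
    mx=g.max(2);mn=g.min(2);m=((mn>105)&(mx-mn<45)).astype(np.uint8);b=biggest(m,(232,225,275,285));ys,xs=np.nonzero(b);print(len(ys),ys.min(),xs.max(),xs.mean().round(2),ys.mean().round(2))
E
python3 endfit.py
```

```text
8.25 [0.523  0.2525 0.0545] 0.0003323083335358107 0.0 [-0.16  0.43  0.36] [-0.02  -0.126  0.015]
349 239 266 248.23 258.66
348 239 266 248.29 258.55
```

```bash
python3 - <<'E'
from h import *
from scipy.spatial.transform import Rotation as R
s=sensors.read_state();T=np.array([.5229,.2525,.0392]);Q=R.from_quat(s['eef_rot']).as_matrix()
P={n:eyes.camera(n) for n in('top','side')}
M=[P[n]['intrinsics']@np.linalg.inv(P[n]['pose'])[:3] for n in('top','side')]
def tri(a,b):
    X=cv2.triangulatePoints(*M,np.array(a,float).reshape(2,1),np.array(b,float).reshape(2,1)).ravel();X=X[:3]/X[3]
    print(np.round(X,3),'tool',np.round(Q.T@(X-T),3),proj(P['top'],X[None])-a,proj(P['side'],X[None])-b)
f=lambda a,b:(95+a/6,155+b/6); g=lambda a,b:(150+a/6,255+b/6)
tri(f(352,387),g(115,305))   # ring 1
tri(f(352,387),g(215,378))   # ring 1 alt
tri(f(345,165),g(0,220))
E
```

```text
[0.558 0.257 0.078] tool [-0.     0.035 -0.038] [[-5.94098744 -8.28858692]] [[5.84780749 1.49237244]]
[0.543 0.251 0.049] tool [-0.004  0.02  -0.01 ] [[0.95087414 1.48272844]] [[-1.03465918 -0.30373176]]
[0.626 0.261 0.06 ] tool [-0.004  0.104 -0.021] [[-2.21517215 -3.42539523]] [[2.31206346 0.78002231]]
```

The bar hasn't moved, so the fingers must have been off it. I'll raise clear with the gripper open and look once, with the reported tool points overlaid.

Emit:
arm_command:
  newtons: 55
  steps:
    - {"slide":[0,0,0.02],"rot":[0,0,0],"grip":0}
    - {"slide":[0,0,0.03],"rot":[0,0,0],"grip":0}
    - {"slide":[0,0,0.03],"rot":[0,0,0],"grip":0.4}
    - {"slide":[0,0,0.02],"rot":[0,0,0],"grip":0.4}
    - {"slide":[0,0,0],"rot":[0,0,0],"grip":0.4}
    - {"slide":[0,0,0],"rot":[0,0,0],"grip":0.4}
    - {"slide":[0,0,0],"rot":[0,0,0],"grip":0.4}
    - {"slide":[0,0,0],"rot":[0,0,0],"grip":0.4}

```text
time: 9.4
ee_pos: [0.5226, 0.2523, 0.1535]
eef_rot: [0.661, 0.75, -0.0, -0.0]
ft_force: [-0.1, -0.1, -0.9]
width: 0.0346
grip_force: 0.0
```

```bash
cat > ov.py <<'E'
import sys
from h import *
from scipy.spatial.transform import Rotation as R
s=sensors.read_state();T=np.array(s['ee_pos']);Q=R.from_quat(s['eef_rot']).as_matrix();w=s['width'];print(T,w)
V=[]
for n,(l,t) in(('side',(130,190)),('top',(80,140))):
    p=eyes.camera(n);o=cv2.resize(p['pixels'][t:t+150,l:l+100,::-1],(400,600),interpolation=cv2.INTER_CUBIC)
    cv2.imwrite(f'pics/raw_{n}_{sys.argv[1]}.png',p['pixels'][:,:,::-1])
    for y in(-w/2,0,w/2):
        for z in np.arange(0,-.13,-.02):
            q=(proj(p,(T+Q@[0,y,z])[None])[0]+.5-[l,t])*4
            cv2.circle(o,tuple(map(int,q)),2,(0,0,255) if z==0 else (0,255,255),-1)
    V.append(o)
cv2.imwrite(f'pics/ov{sys.argv[1]}.png',np.hstack(V))
E
python3 ov.py 1
```

```text
[0.52258032 0.25230797 0.15347272] 0.034638892301092496
```

View pics/ov1.png

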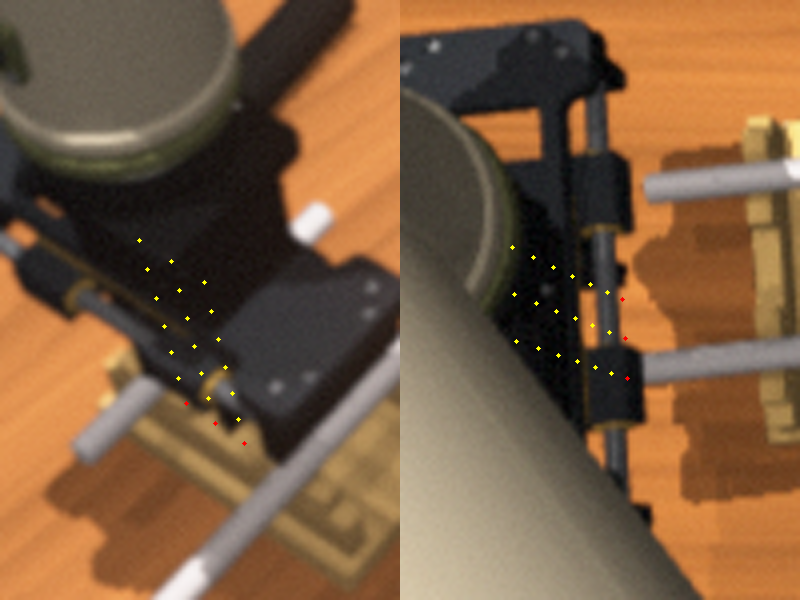

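Both views agree on the body's position. But the fingertips show about 30 mm above where the reported TCP puts them, seen as the small dark tip at about (615,275) in the top crop. So the first grasp closed just above the bar. I'll go lower, checking the forces as I go.

Emit:
arm_command:
  newtons: 55
  steps:
    - {"slide":[0,0,0],"rot":[0,0,0],"grip":0.9}
    - {"slide":[0,0,-0.02],"rot":[0,0,0],"grip":0.9}
    - {"slide":[0,0,-0.02],"rot":[0,0,0],"grip":0.9}
    - {"slide":[0,0,-0.02],"rot":[0,0,0],"grip":0.9}
    - {"slide":[0,0,-0.02],"rot":[0,0,0],"grip":0.9}
    - {"slide":[0,0,-0.02],"rot":[0,0,0],"grip":0.9}
    - {"slide":[0,0,-0.01],"rot":[0,0,0],"grip":0.9}
    - {"slide":[0,0,-0.005],"rot":[0,0,0],"grip":0.9}

```text
time: 10.5
ee_pos: [0.5228, 0.2525, 0.0386]
eef_rot: [0.661, 0.75, -0.0, -0.0]
ft_force: [-1.1, 0.6, 0.0]
width: 0.0781
grip_force: 0.0
```

Emit:
arm_command:
  newtons: 55
  steps:
    - {"slide":[0,0,-0.006],"rot":[0,0,0],"grip":0.9}
    - {"slide":[0,0,-0.006],"rot":[0,0,0],"grip":0.9}
    - {"slide":[0,0,-0.006],"rot":[0,0,0],"grip":0.9}
    - {"slide":[0,0,-0.006],"rot":[0,0,0],"grip":0.9}
    - {"slide":[0,0,-0.004],"rot":[0,0,0],"grip":0.9}
    - {"slide":[0,0,0],"rot":[0,0,0],"grip":0}
    - {"slide":[0,0,0],"rot":[0,0,0],"grip":0}
    - {"slide":[0,0,0],"rot":[0,0,0],"grip":0}

```text
time: 11.5
ee_pos: [0.523, 0.2525, 0.0114]
eef_rot: [0.662, 0.75, 0.0, 0.0]
ft_force: [0.9, 0.1, -0.6]
width: 0.0559
grip_force: 0.0
```

Emit:
arm_command:
  newtons: 55
  steps:
    - {"slide":[0,0,0],"rot":[0,0,0],"grip":0}
    - {"slide":[0,0,0],"rot":[0,0,0],"grip":0}
    - {"slide":[0,0,0],"rot":[0,0,0],"grip":0}
    - {"slide":[0,0,0],"rot":[0,0,0],"grip":0}
    - {"slide":[0,0,0],"rot":[0,0,0],"grip":0}
    - {"slide":[0,0,0],"rot":[0,0,0],"grip":0}
    - {"slide":[0,0,0],"rot":[0,0,0],"grip":0}
    - {"slide":[0,0,0],"rot":[0,0,0],"grip":0}

```text
time: 12.5
ee_pos: [0.5231, 0.2525, 0.0113]
eef_rot: [0.662, 0.75, 0.0, 0.0]
ft_force: [2.0, 0.5, 2.0]
width: 0.0143
grip_force: 55.0
```

The grip reaches 55 N, but a width of 14.3 mm (less than 16) suggests the tips are pinching the upper part of the bar. I'll reopen, go 20 mm lower, which is safe for the table and the body either way, and grip again.

Emit:
arm_command:
  newtons: 55
  steps:
    - {"slide":[0,0,0],"rot":[0,0,0],"grip":0.5}
    - {"slide":[0,0,0],"rot":[0,0,0],"grip":0.5}
    - {"slide":[0,0,0],"rot":[0,0,0],"grip":0.5}
    - {"slide":[0,0,-0.004],"rot":[0,0,0],"grip":0.5}
    - {"slide":[0,0,-0.004],"rot":[0,0,0],"grip":0.5}
    - {"slide":[0,0,-0.004],"rot":[0,0,0],"grip":0.5}
    - {"slide":[0,0,-0.004],"rot":[0,0,0],"grip":0.5}
    - {"slide":[0,0,-0.004],"rot":[0,0,0],"grip":0.5}

```text
time: 13.5
ee_pos: [0.5229, 0.2525, -0.0092]
eef_rot: [0.662, 0.75, -0.0, -0.0]
ft_force: [-0.3, -0.5, -0.2]
width: 0.0433
grip_force: 0.0
```

Emit:
arm_command:
  newtons: 55
  steps:
    - {"slide":[0,0,0],"rot":[0,0,0],"grip":0}
    - {"slide":[0,0,0],"rot":[0,0,0],"grip":0}
    - {"slide":[0,0,0],"rot":[0,0,0],"grip":0}
    - {"slide":[0,0,0],"rot":[0,0,0],"grip":0}
    - {"slide":[0,0,0],"rot":[0,0,0],"grip":0}
    - {"slide":[0,0,0],"rot":[0,0,0],"grip":0}
    - {"slide":[0,0,0],"rot":[0,0,0],"grip":0}
    - {"slide":[0,0,0],"rot":[0,0,0],"grip":0}

```text
time: 14.5
ee_pos: [0.5232, 0.2526, -0.0087]
eef_rot: [0.662, 0.75, 0.0, 0.0]
ft_force: [1.5, 0.2, 1.8]
width: 0.0144
grip_force: 54.8
```

```bash
python3 endfit.py
```

```text
14.5 [ 0.5232  0.2526 -0.0087] 0.01438226358393822 54.78340968489647 [1.55 0.17 1.76] [ 0.041 -0.499  0.043]
349 239 266 248.23 258.66
345 239 266 248.04 258.37
```

Same width 20 mm lower, so that's pad compression and the grip is sound. Lifting.

Emit:
arm_command:
  newtons: 58
  steps:
    - {"slide":[0,0,0.01],"rot":[0,0,0],"grip":0}
    - {"slide":[0,0,0.02],"rot":[0,0,0],"grip":0}
    - {"slide":[0,0,0.025],"rot":[0,0,0],"grip":0}
    - {"slide":[0,0,0.025],"rot":[0,0,0],"grip":0}
    - {"slide":[0,0,0.025],"rot":[0,0,0],"grip":0}
    - {"slide":[0,0,0.025],"rot":[0,0,0],"grip":0}
    - {"slide":[0,0,0.02],"rot":[0,0,0],"grip":0}
    - {"slide":[0,0,0.006],"rot":[0,0,0],"grip":0}

```text
time: 15.55
ee_pos: [0.5233, 0.2528, 0.1489]
eef_rot: [0.661, 0.75, 0.001, 0.001]
ft_force: [0.7, -0.6, -1.2]
width: 0.0147
grip_force: 57.8
```

```bash
cat > axis.py <<'E'
# fit the visible front part of the bar: end point, yaw, pitch, from its mask in both views
from h import *
import sys
s=sensors.read_state();print(np.round(s['ee_pos'],4),s['width'],s['grip_force'],np.round(s['ft_force'],2))
P=[eyes.camera('top'),eyes.camera('side')];lines=[];E=[]
rp=np.array([float(a) for a in sys.argv[1:4]])  # predicted bar middle
a=np.radians(float(sys.argv[4]));d=np.array([-np.sin(a),np.cos(a),0])
L0,L1=float(sys.argv[5]),float(sys.argv[6]) # visible span (s from middle; front negative)
ts=np.linspace(L0,L1,25)
obs=[]
for p in P:
    g=p['pixels'].astype(float);mn=g.min(2);sat=g.max(2)-mn
    q=proj(p,rp+np.outer(ts,d));n=q[-1]-q[0];n/=np.linalg.norm(n);nn=np.array([-n[1],n[0]])
    k=np.arange(-14,14.01,.25);c=[]
    for x in q:
        X=(x+np.outer(k,nn)).astype(np.float32)
        w=cv2.remap(((mn>80)&(sat<45)).astype(np.float32),X[:,:1].copy(),X[:,1:].copy(),cv2.INTER_LINEAR).ravel()
        c.append((k*w).sum()/w.sum() if w.sum()>4 else np.nan)
    c=np.array(c);obs.append((nn,c,q));print(np.round(c[::4],1))
from scipy.optimize import least_squares
def res(v):
    m=rp+[v[0],0,v[1]];aa=a+v[2];dd=np.array([-np.sin(aa)*np.cos(v[3]),np.cos(aa)*np.cos(v[3]),np.sin(v[3])])
    r=[]
    for p,(nn,c,q) in zip(P,obs):
        e=(proj(p,m+np.outer(ts,dd))-q)@nn-c;r.append(e[~np.isnan(c)])
    return np.concatenate(r)
r=least_squares(res,[0,0,0,0],loss='soft_l1');v=r.x
print('mid x,z',rp[0]+v[0],rp[2]+v[1],'yaw',np.degrees(a+v[2]),'pitch(rear up)',np.degrees(v[3]),'rms',np.sqrt((r.fun**2).mean()))
E
python3 axis.py .533 .177 .215 7.1 -.155 -.0
```

```text
[0.5233 0.2528 0.1489] 0.014658527805860416 57.849883697927 [ 0.69 -0.59 -1.23]
[-0.8 -0.6 -0.8 -0.5 -0.6 -0.3 -0.5]
[-0.2  0.3  0.2  0.2  0.4  0.1  0. ]
mid x,z 0.5316643387540516 0.2181968261504619 yaw 6.913101054607885 pitch(rear up) -0.31187521070113106 rms 0.179951868968232
```

The bar is held level (z about 0.217, yaw 6.9°). Next I'll line it up with the sleeve, stopping 20 mm before the mouth.

Emit:
arm_command:
  newtons: 58
  steps:
    - {"slide":[-0.01,-0.027,0],"rot":[0,0,0.4],"grip":0}
    - {"slide":[-0.01,-0.03,0],"rot":[0,0,0.4],"grip":0}
    - {"slide":[-0.01,-0.03,0],"rot":[0,0,0.3],"grip":0}
    - {"slide":[-0.01,-0.03,-0.001],"rot":[0,0,0],"grip":0}
    - {"slide":[-0.01,-0.03,-0.001],"rot":[0,0,0],"grip":0}
    - {"slide":[-0.01,-0.025,0],"rot":[0,0,0],"grip":0}
    - {"slide":[0,0,0],"rot":[0,0,0],"grip":0}
    - {"slide":[0,0,0],"rot":[0,0,0],"grip":0}

```text
time: 16.65
ee_pos: [0.4627, 0.081, 0.1448]
eef_rot: [0.654, 0.756, -0.0, -0.0]
ft_force: [-0.7, -0.1, -1.0]
width: 0.0146
grip_force: 57.8
```

```bash
python3 axis.py .473 .004 .215 8 -.155 -.0
python3 - <<'E'
from h import *
P=[eyes.camera('top'),eyes.camera('side')]
bx=[(386,205,452,260),(335,116,385,162)];M=[]
for i,n in enumerate(('top','side')):
    g=cv2.imread(f'pics/{n}0.png').astype(int);mx=g.max(2);mn=g.min(2)
    M.append(biggest(((mx<(85,115)[i])&(mx-mn<22)).astype(np.uint8),bx[i]))
for z in(.209,.213,.217,.221):
    v,f=fit(P,M,z,SL,[.504,-.217,8]);print(z,np.round(v,4),round(f,3))
E
```

```text
[0.4627 0.081  0.1448] 0.01463962607924212 57.84736141562462 [-0.71 -0.11 -1.02]
[-0.1  0.   0.2  0.3  0.5  0.6 -0.1]
[ 0.1  0.3  4.7  0.8  0.1 -4.7  nan]
mid x,z 0.47405214999359574 0.20674778358824253 yaw 7.670217562750535 pitch(rear up) -5.391297507355661 rms 1.6076425701374197
0.209 [ 0.505  -0.22    7.6496] 0.447
0.213 [ 0.504  -0.2177  7.4303] 0.453
0.217 [ 0.5036 -0.2157  7.6342] 0.478
0.221 [ 0.5029 -0.2139  7.7349] 0.514
```

The front of the bar is on the sleeve axis and its yaw matches. Inserting gently.

Emit:
arm_command:
  newtons: 58
  steps:
    - {"slide":[0.0014,-0.01,0],"rot":[0,0,0],"grip":0}
    - {"slide":[0.0014,-0.01,0],"rot":[0,0,0],"grip":0}
    - {"slide":[0.0014,-0.01,0],"rot":[0,0,0],"grip":0}
    - {"slide":[0.0014,-0.01,0],"rot":[0,0,0],"grip":0}
    - {"slide":[0.0014,-0.01,0],"rot":[0,0,0],"grip":0}
    - {"slide":[0.0014,-0.01,0],"rot":[0,0,0],"grip":0}
    - {"slide":[0.0014,-0.01,0],"rot":[0,0,0],"grip":0}
    - {"slide":[0.0014,-0.01,0],"rot":[0,0,0],"grip":0}

```text
time: 17.85
ee_pos: [0.4742, -0.0002, 0.1452]
eef_rot: [0.654, 0.756, 0.0, 0.0]
ft_force: [0.7, -0.1, -1.9]
width: 0.0145
grip_force: 57.8
```

Emit:
arm_command:
  newtons: 58
  steps:
    - {"slide":[0.0014,-0.01,0],"rot":[0,0,0],"grip":0}
    - {"slide":[0.0014,-0.01,0],"rot":[0,0,0],"grip":0}
    - {"slide":[0.0014,-0.01,0],"rot":[0,0,0],"grip":0}
    - {"slide":[0.0014,-0.01,0],"rot":[0,0,0],"grip":0}
    - {"slide":[0.0014,-0.01,0],"rot":[0,0,0],"grip":0}
    - {"slide":[0.0014,-0.01,0],"rot":[0,0,0],"grip":0}
    - {"slide":[0,0,0],"rot":[0,0,0],"grip":0}
    - {"slide":[0,0,0],"rot":[0,0,0],"grip":0}

```text
time: 18.85
ee_pos: [0.4825, -0.0592, 0.1452]
eef_rot: [0.654, 0.756, 0.0, -0.0]
ft_force: [0.3, 0.7, -2.1]
width: 0.0143
grip_force: 57.8
```

```bash
cat > fin.py <<'E'
import sys
from h import *
s=sensors.read_state();print(s['time'],np.round(s['ee_pos'],4),s['width'],np.round(s['ft_force'],2))
V=[]
for n,(l,t) in(('top',(300,160)),('side',(280,70))):
    p=eyes.camera(n);cv2.imwrite(f'pics/{n}_{sys.argv[1]}.png',p['pixels'][:,:,::-1]);V.append(cv2.resize(p['pixels'][t:t+150,l:l+220,::-1],(396,270)))
    g=p['pixels'].astype(int);mn=g.min(2);m=((mn>90)&(g.max(2)-mn<45)).astype(np.uint8)
    # visible bar along predicted axis: profile of mask
    a=np.radians(7.8);d=np.array([-np.sin(a),np.cos(a),0]);t_=np.arange(-.26,.3,.005)
    q=proj(p,np.array([.504,-.217,.212])+np.outer(t_,d)).round().astype(int)
    print(n,''.join('#' if 0<=v<420 and 0<=u<560 and m[max(v-1,0):v+2,u-1:u+2].sum()>=3 else '.' for u,v in q),'front at index 0 = s -0.26, 5 mm each')
cv2.imwrite(f'pics/fin{sys.argv[1]}.png',np.hstack(V))
E
python3 fin.py a
```

```text
18.85 [ 0.4825 -0.0592  0.1452] 0.014300980038752251 [ 0.28  0.71 -2.06]
top .....................................####..#.####..###########......#####.#####..#..#.##..###########............ front at index 0 = s -0.26, 5 mm each
side .####...............................##############.....####...........................################........... front at index 0 = s -0.26, 5 mm each
```

The bar went in without contact forces, and its front already shows out the far side, as expected. I'll push it home, about 82 mm more.

Emit:
arm_command:
  newtons: 58
  steps:
    - {"slide":[0.0016,-0.012,0],"rot":[0,0,0],"grip":0}
    - {"slide":[0.0016,-0.012,0],"rot":[0,0,0],"grip":0}
    - {"slide":[0.0016,-0.012,0],"rot":[0,0,0],"grip":0}
    - {"slide":[0.0016,-0.012,0],"rot":[0,0,0],"grip":0}
    - {"slide":[0.0016,-0.012,0],"rot":[0,0,0],"grip":0}
    - {"slide":[0.0016,-0.012,0],"rot":[0,0,0],"grip":0}
    - {"slide":[0.0016,-0.01,0],"rot":[0,0,0],"grip":0}
    - {"slide":[0,0,0],"rot":[0,0,0],"grip":0}

```text
time: 19.95
ee_pos: [0.4937, -0.1423, 0.145]
eef_rot: [0.655, 0.756, 0.0, -0.0]
ft_force: [-0.1, 0.5, -1.8]
width: 0.0149
grip_force: 57.8
```

```bash
python3 fin.py b
```

```text
19.95 [ 0.4937 -0.1423  0.145 ] 0.014913844232111536 [-0.09  0.55 -1.78]
top ...#########...################################......##..............##.#############............................ front at index 0 = s -0.26, 5 mm each
side .###................###################.............................#################............................ front at index 0 = s -0.26, 5 mm each
```

It's centred: front end at s = -0.16, rear at +0.16. I'll lower it gently toward the bore floor, then release.

Emit:
arm_command:
  newtons: 58
  steps:
    - {"slide":[0,0,-0.002],"rot":[0,0,0],"grip":0}
    - {"slide":[0,0,-0.002],"rot":[0,0,0],"grip":0}
    - {"slide":[0,0,-0.002],"rot":[0,0,0],"grip":0}
    - {"slide":[0,0,0],"rot":[0,0,0],"grip":0}
    - {"slide":[0,0,0],"rot":[0,0,0],"grip":0.4}
    - {"slide":[0,0,0],"rot":[0,0,0],"grip":0.5}
    - {"slide":[0,0,0],"rot":[0,0,0],"grip":0.6}
    - {"slide":[0,0,0],"rot":[0,0,0],"grip":0.6}

```text
time: 21.05
ee_pos: [0.4937, -0.1416, 0.1392]
eef_rot: [0.654, 0.756, 0.0, 0.0]
ft_force: [0.7, -0.4, -0.2]
width: 0.0465
grip_force: 0.0
```

Emit:
arm_command:
  steps:
    - {"slide":[0,0,0],"rot":[0,0,0],"grip":0.6}
    - {"slide":[0,0,0.02],"rot":[0,0,0],"grip":0.6}
    - {"slide":[0,0,0.03],"rot":[0,0,0],"grip":0.6}
    - {"slide":[0,0,0.04],"rot":[0,0,0],"grip":0.6}
    - {"slide":[0,0.04,0.03],"rot":[0,0,0],"grip":0.6}
    - {"slide":[0,0.05,0],"rot":[0,0,0],"grip":0.6}
    - {"slide":[0,0.05,0],"rot":[0,0,0],"grip":0.6}
    - {"slide":[0,0.04,0],"rot":[0,0,0],"grip":0.6}

```text
time: 22.05
ee_pos: [0.4934, 0.0406, 0.2594]
eef_rot: [0.654, 0.757, 0.0, 0.0]
ft_force: [1.0, -0.0, 0.2]
width: 0.0519
grip_force: 0.0
```

```bash
python3 fin.py c
```

```text
22.05 [0.4934 0.0406 0.2594] 0.05188012222413101 [ 1.01 -0.02  0.17]
top .....................#####################................#####################.################################# front at index 0 = s -0.26, 5 mm each
side .####...............#################################..################################.......................... front at index 0 = s -0.26, 5 mm each
```

View pics/finc.png

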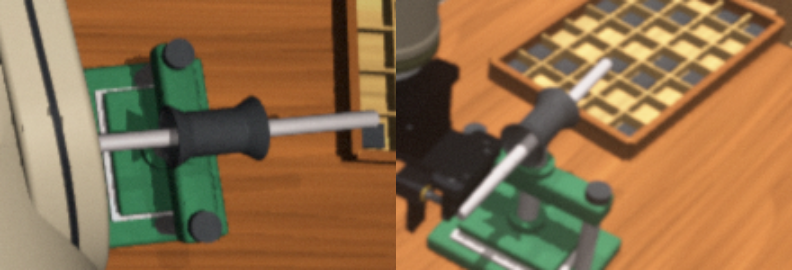

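The bar lies through the sleeve, from side-crop (465,212) to (607,63), and sticks out about equally on both sides. The gripper is clear of it. Handing in.

```bash
python3 -c "
from bench import order
print(order.close_job())"
```

```text
the job is handed in; nothing more can be done
None
```

The long bar is through the press sleeve, centred to within about 5 mm by the camera check and released; the short bar was left in its row, and I handed the job in at about 22 s.

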